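# Butt a gusset plate against its stops and pin it to the welding slab

### The arm

A 6-joint arm with a two-finger parallel gripper is mounted at the origin on the work surface. World frame = base frame: x ahead of the robot, y to its left, z up, the work surface at z = 0. Lengths are in mm, angles in rad, forces in N, time in s.
With the tool pointing down it reaches from about 375 to 975 mm from the base axis. Payload 3.8 kg.
Tool frame: the origin (TCP) lies between the finger pads; the fingertips stand 8 mm ahead of it and the grasp point (between the pads) lies 11 mm behind it; z points along the fingers, y is the line along which they close (so a half turn about z gives the same grasp; the last joint's range is limited). The gripper opens to 85 mm and grips with 20 to 120 N. Pads are 22 mm wide; open, the fingers measure 114 mm over their backs; the gripper's body (76 mm by 85 mm) begins 54 mm behind the grasp point. The pads swing forward as they close: fully open they stand 13 mm farther back than shut.
Start: joints at [-1.288, 0.264, 1.604, -0, 1.274, -0.037], TCP at [212.199, -640.773, 239.28] pointing down, gripper open.
Joint ranges: [-2.63, 2.63], [-0.94, 2.18], [0.31, 2.57], [-1.31, 4.45], [0, 2.66], [-2.55, 2.55]. Speed limits (rad/s): [2.57, 2.57, 3.14, 3.14, 3.14, 3.14].

### API

Orientations are given as a unit quaternion [x, y, z, w].
In Python, from rig import arm, cams gives the robot as it stands. The module is installed in compiled form; this text tells all that it offers.
- The arm moves only by the tool apply_moves, never from a script. Its argument "rows" is a list that holds one entry, the list of rows, each a list of 7 numbers: the shift along the tool's x, y, z as a fraction of full scale, then the turn, a rotation vector about the tool's x, y, z as a fraction of full scale, then the finger opening in mm, from 0 to 85.4. In form: [[[tx, ty, tz, ax, ay, az, hand], ...]]. A call has 1 to 20 rows; each row is the pose to reach, as a shift and turn from the pose commanded when the call began, along the tool's axes at that moment, turning the shorter way round; what a row does not reach only later rows make up. Full scale, the value 1, is 0.1 m for a shift and 180 degrees for a turn. A row lasts 1/12 s, in which the tool goes at most 41.7 mm and 7.16 degrees, less where a joint would pass 70% of its speed; a pose out of reach is approached as far as the arm can. A call with a number of a shift or a turn outside -1 to 1 is refused whole. A call with a gripper value outside its range is refused whole. The fingers move at their own pace and stop on an object; "grip_force" is the grip in N (left out, the last holds). Time passes only in rows, so rows that repeat a pose let the fingers close. It gives the time, the measured TCP pose, the force, the opening and the grip force at its end, in the units of the state.
- arm.read_state(): the state, without advancing time (a new reading comes with each control period).
- cams.grab_frame(name): name is "side" or "top" or "wrist"; returns the picture (400x640x3 uint8, red, green, blue); there is no depth.
- cams.camera_info(name): a dict with "camera_matrix" (3x3 intrinsics, pixels), "R" (3x3) and "t" (3): a world point X has camera coordinates R X + t. Camera axes: x right, y down, z forward; pixel columns grow to the right and rows downward; lengths in mm; the calibration is good to about 2 mm. A picture is of the moment at which its call begins: read the wrist's pose just before it. camera_info takes no time and is no camera call; for the wrist camera it gives the pose at the moment of the call.
- arm.close_job(): hands the job in; it is judged then, once.
The state is a dict: "time_s": time; "qpos": joint angles; "joint_velocities": joint speeds; "tau": joint torques, N m; "tcp_pos": TCP position; "ee_rot": TCP orientation; "force": force on the tool from outside, world axes, zero at the start; "torque": the same for the moment, N m; "grip_width": finger opening in mm; "finger_force": force on a finger pad.
Only numpy, scipy, OpenCV 4.12 (cv2) and the standard library are available. Lean on these libraries where they do the work, as an engineer would, in place of code of your own. Each camera call takes 0.05 s, during which the arm holds its last target. There are 200 camera calls.

### The job

Slide the loose gusset plate flat across the welding slab until its long straight edge is butted against the two far stop discs and its end against the third disc. Then take the longer of the two locating pins from the rack and put it through the plate's bolt hole at the clipped corner next to the end stop, down into the slab's bore until its head sits fully home on the plate. Let go of it, and leave the shorter pin, the nut, the standing bolt and the torch stand undisturbed.

Things in the scene. Friction and masses are not known exactly. Their poses are not given: they have to be found in the camera images.
- slab: fixed dark steel welding slab 350 x 350 x 25 mm lying on the bench, 13.5 mm bores on a 50 mm grid all over it. Origin: centre of its underside; its x and y axes run along its sides, z up; its top is 25 mm above the bench. It starts turned up to 0.3 rad. Only the bore at point bore takes the pin.
- stop_far_left (a point): foot (on the slab's top) of a fixed steel stop disc, 50 mm diameter and 16 mm high, with a 4 mm screw boss on it: 100 mm along slab x and +50 mm along slab y from the slab's centre
- stop_far_right (a point): foot of the second, same stop disc: +100 mm along slab x, -50 mm along slab y. The plate's long edge rests against these two discs when home.
- stop_end (a point): foot of the third, same stop disc: +50 mm along slab x, +100 mm along slab y. The plate's +y end rests against this disc when home.
- plate_home (a point): point on the slab's top (25 mm along slab x from its centre) where the gusset's origin lies when the gusset touches all three discs, its axes then parallel to the slab's
- bore (a point): mouth of the pin's bore in the slab's top: 13.5 mm diameter, straight through the 25 mm slab, at slab x 0, y +50 mm; hidden under the plate at first, below the plate's pin hole when the plate is home
- gusset: loose bright steel plate 100 (x) x 150 (y) x 8 mm, 0.7 to 1 kg, too wide to grip, lying on the slab short of the stops, turned up to 0.45 rad. Origin: centre of its underside. Its +x long edge is straight; both corners of its -x edge are clipped by 22 mm at 45 degrees, so that edge is straight over the middle 106 mm and its ends over x -28 to +50. Four 14 mm holes at x +-25, y +-50 mm.
- gusset_hole (a point): upper mouth of the gusset's pin hole, 14 mm diameter, through: at gusset x -25, y +50 mm, on its top face (8 mm up)
- pin_rack: fixed dark steel block 160 (x) x 46 (y) x 34 mm on the bench beside the slab, with three 13 mm holes 22 mm deep, in a row along its x axis at -50, 0 and +50 mm. Origin: centre of its underside.
- long_pin: loose steel locating pin to use, 0.11 kg, upright in either outer hole of the rack (leaning up to 0.05 rad). From its origin at the tip: 6 mm tapered nose (6 mm at the tip), 12 mm shank to 32 mm, round knurled head 24 mm across from 32 to 58 mm; z points up. In the rack its head's underside is 10 mm above the rack's top; home, that sits on the plate and the tip is 24 mm below the slab's top.
- pin_head (a point): centre of the long pin's top face, 58 mm above its tip
- short_pin: loose shorter pin, same head, 16 mm shank, its head sitting on the rack's top in the other outer hole. Origin at its tip. Leave it.
- nut: loose hexagon nut 30 mm across flats, 16 mm high, lying on the slab near its left side. Origin: centre of its underside. Leave it.
- bolt: loose hexagon bolt standing on its head on the slab near its far right corner: head 24 mm across flats, 10 mm high, shank 16 mm, 50 mm high in all. Origin: centre of its underside. Leave it standing.
- torch_stand: loose torch stand, 1.6 kg, on the bench to the right of the slab: round base 90 mm across, 22 mm high, post 32 x 44 mm to 172 mm high, and a yellow cradle that reaches 130 mm out along its own -x at 145 to 240 mm height. Origin: centre of its underside. Leave it.
- post_clamp: fixed post clamp standing in a slab bore at slab x -150, y +100 mm: post 24 mm in diameter (collars to 36 mm), 130 mm high, with an arm along its own x to 90 mm at 94 to 116 mm height and a screw with a cross handle up to 156 mm. Origin: foot of the post on the slab's top. It is only in the way.
Not all that is in view belongs to the job. What is shaped like the long_pin but yellow is not meant.

How it is judged (in metres and radians):
On the way, in this order (a step that is already met when the one before it is completed fails the run):
1. the plate is slid up to the three stops (within 6 mm and 0.06 rad of home) (horizontal distance between gusset and plate_home below 0.006 m and angle between the x axis of gusset and the x axis of slab, either way round below 0.06 rad), for 0.2 s.
2. the long pin is through the plate and in the bore, its head home on the plate (horizontal distance between long_pin and bore below 0.003 m and z of long_pin in the frame of bore below -0.022 m and angle between long_pin's own z axis and vertical below 0.06 rad), for 0.2 s.
At the end, for the whole second after the job is handed in: The plate lies flat and still within 3 mm and 0.03 rad of its place against all three stops; the long pin stands still in the bore, within 3 mm of its axis and 0.06 rad of upright, its head within 2 mm of fully home on the plate, released (all of step 2 and horizontal distance between gusset and plate_home below 0.003 m and angle between the x axis of gusset and the x axis of slab, either way round below 0.03 rad and z of gusset in the frame of plate_home below 0.002 m and linear speed of each of gusset, long_pin below 0.01 m/s); the robot touches nothing.
It fails at once if the shorter pin is moved more than 10 mm (distance of short_pin from where it was at the start of the episode above 0.01 m).
It fails at once if the nut is moved more than 15 mm (distance of nut from where it was at the start of the episode above 0.015 m).
It fails at once if the bolt is moved more than 15 mm or tipped over (distance of bolt from where it was at the start of the episode above 0.015 m or angle between bolt's own z axis and vertical above 0.5 rad).
It fails at once if the torch stand is moved more than 20 mm or tipped (distance of torch_stand from where it was at the start of the episode above 0.02 m or angle between torch_stand's own z axis and vertical above 0.3 rad).
It also fails if it takes over 72 s, if anything falls off the work surface, if the arm or the gripper's body presses on something with over 40 N, if the wrist force passes 120 N, or if a joint passes its speed limit or range.

## Working session

There is one attempt and no reset: what is moved stays moved. The work goes in short steps, Python scripts to look and compute and a tool call to move; the robot and the scene stay as the last step left them, time stands still between calls to the robot, and variables do not carry over. Pictures are saved under pics/ and viewed, at most 10 in all, crops included, and the job is handed in when it is done.

Besides the shell and the picture viewer there is one more tool, called after "Request:" as name([rows], argument=value, ...), one row to a line, values as JSON. apply_moves: Moves the arm, as the interface text tells. Shift numbers are shares of 0.1 m and turn numbers shares of 180 degrees, none past 1 either way. Its arguments: {"type":"object","properties":{"rows":{"type":"array","items":{"type":"array","items":{"type":"array","items":{"type":"number"}}}},"grip_force":{"type":"number"}},"required":["rows"]}

```bash
mkdir -p pics; python3 - <<'E'
from rig import arm,cams
import cv2,numpy as np
for n in ['top','side']:
    cv2.imwrite(f'pics/{n}0.png',cams.grab_frame(n)[:,:,::-1])
    c=cams.camera_info(n);print(n,np.round(c['camera_matrix'],1).tolist(),np.round(c['R'],4).tolist(),np.round(c['t'],1).tolist())
s=arm.read_state();print(s)
E
```

```text
top [[408.6, 0.0, 326.5], [0.0, 408.6, 197.9], [0.0, 0.0, 1.0]] [[0.0154, -0.9999, -0.0031], [-0.9944, -0.015, -0.1045], [0.1044, 0.0046, -0.9945]] [-22.3, 581.8, 971.9]
side [[492.8, 0.0, 322.6], [0.0, 492.8, 207.4], [0.0, 0.0, 1.0]] [[-0.784, -0.6204, 0.0187], [-0.4222, 0.5109, -0.7488], [0.455, -0.595, -0.6625]] [451.6, 322.1, 916.1]
{'time_s': 0.1, 'qpos': array([-1.28791482e+00,  2.64702831e-01,  1.60527948e+00,  3.28989077e-06,
        1.27373101e+00, -3.68846007e-02]), 'joint_velocities': array([-0.0011063 , -0.00244094, -0.00325234, -0.00082994, -0.0005714 ,
       -0.00103459]), 'tau': array([-2.26620659e-04, -5.16708612e+01, -3.68589199e+01, -8.17566593e-05,
        6.20833292e-03, -4.82843598e-05]), 'tcp_pos': array([ 212.00318974, -640.13204929,  238.04697182]), 'ee_rot': array([ 9.87245430e-01,  1.59202187e-01, -1.28530223e-04, -1.05251537e-03]), 'force': array([-0.47677192, -0.66059844, -0.07085844]), 'torque': array([-0.02097427, -0.01758491, -0.05987108]), 'finger_force': 0.0, 'grip_width': 85.16011909410393}
```

View pics/top0.png

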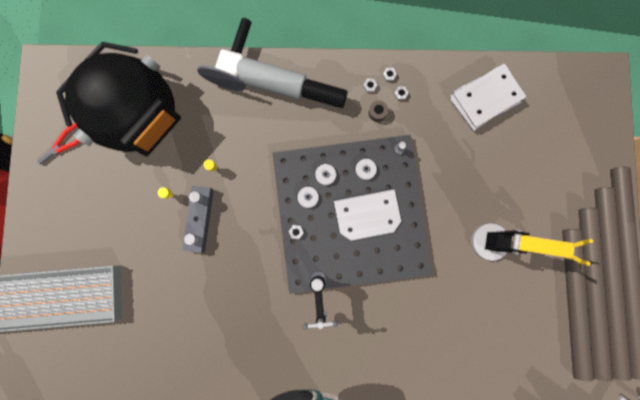

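View pics/side0.png

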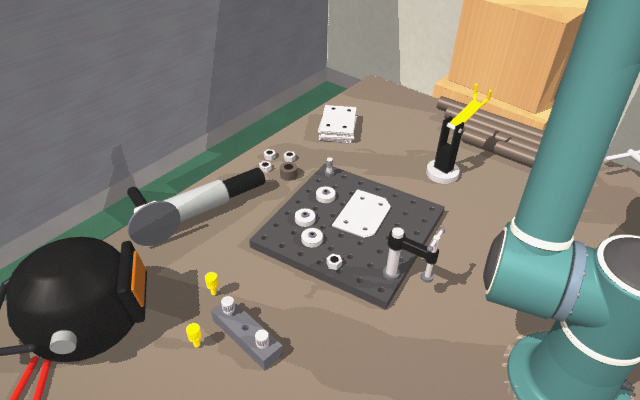

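The top view shows the slab at about (352,214), the plate at (368,220), discs at (325,174), (366,169) and (308,197), the nut at (296,231), the bolt at (402,147), the clamp at (317,284) and the torch stand at (490,242). The long pin could be mistaken for any of these: rack pins at top (195,197) and (190,240), or the yellow decoys at (209,165) and (164,193). I'll check with a close crop.

```bash
python3 - <<'E'
import cv2,numpy as np
t=cv2.imread('pics/top0.png');s=cv2.imread('pics/side0.png')
a=cv2.resize(t[130:300,268:438],(544,544),interpolation=cv2.INTER_CUBIC)
b=cv2.resize(s[285:375,205:289],(252,270),interpolation=cv2.INTER_CUBIC)
c=cv2.resize(t[180:260,170:233],(252,320),interpolation=cv2.INTER_CUBIC)
o=np.zeros((592,798,3),np.uint8);o[:544,:544]=a;o[:270,546:]=b;o[272:592,546:]=c
cv2.imwrite('pics/c1.png',o)
E
```

```text
(no output)
```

View pics/c1.png

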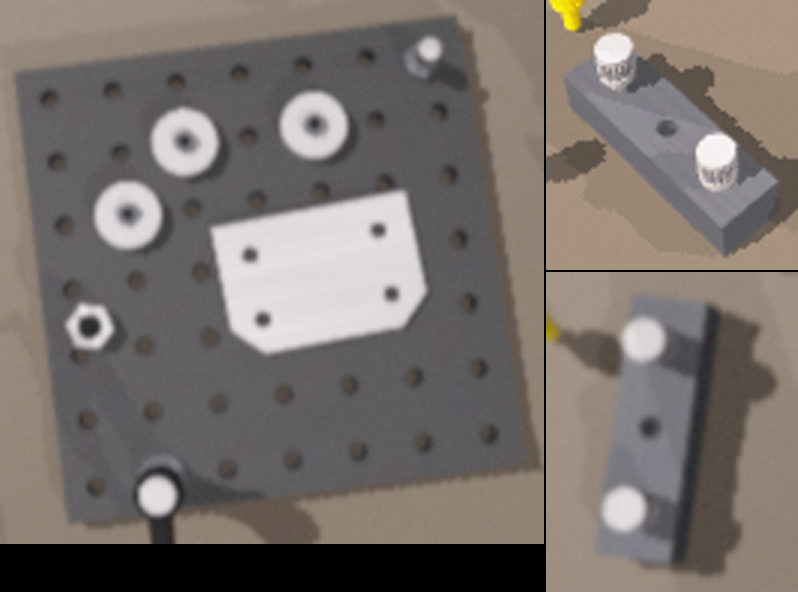

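The crop shows plate holes at crop px (250,255), (378,230), (391,294) and (263,320), with the clipped corners toward the robot. The bosses are at (185,142), (314,125) and (128,214). The rack heads look alike, so I'll triangulate their heights.

```bash
cat > h.py <<'E'
from rig import arm,cams
import cv2,numpy as np
from scipy.optimize import least_squares
def proj(n,X,c=None):
    c=c or cams.camera_info(n); p=(np.asarray(X)@np.array(c['R']).T+c['t'])@np.array(c['camera_matrix']).T
    return p[...,:2]/p[...,2:]
def unp(n,uv,z,c=None):
    c=c or cams.camera_info(n);R=np.array(c['R']);o=-R.T@c['t']
    d=(np.c_[np.atleast_2d(uv),np.ones(len(np.atleast_2d(uv)))]@np.linalg.inv(c['camera_matrix']).T)@R
    return o+d*((z-o[2])/d[:,2])[:,None]
def fit2(loc,w):
    loc,w=np.array(loc,float),np.array(w)[:,:2]
    f=lambda p:((loc@np.array([[np.cos(p[2]),np.sin(p[2])],[-np.sin(p[2]),np.cos(p[2])]])+p[:2])-w).ravel()
    r=least_squares(f,[*w.mean(0),0]);return r.x,np.abs(r.fun).max()
E
python3 - <<'E'
from h import *
np.set_printoptions(precision=2,suppress=True)
cr=lambda L:np.array(L)/3.2+[268,130]
# triangulate heads
for t,s in [((194.5,197),(227.7,300.7)),((189.75,239.25),(261.7,334)),((196,219),(245,327.7))]:
    r=least_squares(lambda X:np.r_[proj('top',X)-t,proj('side',X)-s],[600,250,50]);print('tri',r.x,r.fun)
    print([unp('top',t,z)[0] for z in(60,70)],[unp('side',s,z)[0] for z in(60,70)])
bosses=unp('top',cr([(185,142),(314,125),(128,214)]),45)
b=unp('top',cr([(50,98),(366,57),(489,434),(96,487),(177,82),(439,112),(88,420),(470,302)]),25)
loc=[(150,150),(150,-100),(-150,-150),(-150,150),(150,50),(100,-150),(-100,150),(-50,-150)]
print(fit2(loc,b)); print(fit2([(100,50),(100,-50),(50,100)],bosses))
S,_=fit2([(100,50),(100,-50),(50,100)]+loc,np.r_[bosses,b]);print('S',S,_)
h=unp('top',cr([(250,255),(378,230),(391,294),(263,320)]),33)
G,e=fit2([(25,50),(25,-50),(-25,-50),(-25,50)],h);print('G',G,e)
c,s=np.cos(S[2]),np.sin(S[2]);R=np.array([[c,-s],[s,c]])
print('G in slab',R.T@(G[:2]-S[:2]),G[2]-S[2])
ci=cams.camera_info('wrist');print(ci)
E
```

```text
tri [575.78 298.68  67.68] [-0.06 -0.1   0.1   0.03]
[array([576.33, 301.05,  60.  ]), array([575.31, 297.75,  70.  ])] [array([580.97, 295.15,  60.  ]), array([574.46, 299.84,  70.  ])]
tri [476.65 308.05  59.12] [-0.17 -0.27  0.24  0.05]
[array([476.04, 307.33,  60.  ]), array([476.05, 303.96,  70.  ])] [array([476.62, 308.65,  60.  ]), array([471.44, 313.16,  70.  ])]
tri [526.22 305.03  30.47] [-0.21 -0.34  0.31  0.07]
[array([523.98, 294.91,  60.  ]), array([523.5 , 291.67,  70.  ])] [array([510.25, 318.26,  60.  ]), array([504.64, 322.65,  70.  ])]
(array([547.54, -74.52,   0.15]), np.float64(0.8594499699297415))
(array([546.55, -74.38,   0.14]), np.float64(0.7418634864774845))
S [547.3  -74.55   0.15] 0.99892167779592
G [ 539.38 -115.55    0.21] 0.544453773837688
G in slab [-13.81 -39.41] 0.06394913014787781
{'camera_matrix': array([[324.66,   0.  , 321.1 ],
       [  0.  , 324.66, 202.82],
       [  0.  ,   0.  ,   1.  ]]), 'R': array([[ 0.31, -0.95, -0.  ],
       [-0.91, -0.3 ,  0.28],
       [-0.27, -0.09, -0.96]]), 't': array([-672.26,  -36.6 ,  380.03])}
```

The far rack pin at (575.5, 298.5) has its top about 9 mm higher than the near one, so it's the long pin. The plate needs about +39 mm in x, +39 mm in y and -0.064 rad in the slab frame. I'll push +y first, with the tool x axis along slab y. Before that I lift clear of the torch stand and turn.

Request:
apply_moves([
  [[0,0,-0.5,0,0,-0.2,85],[0,0,-1,0,0,-0.446,60],[0,0,-1,0,0,-0.446,60],[0,0,-1,0,0,-0.446,60],[0,0,-1,0,0,-0.446,60],[0,0,-1,0,0,-0.446,60],[0,0,-1,0,0,-0.446,60],[0,0,-1,0,0,-0.446,60],[0,0,-1,0,0,-0.446,60],[0,0,-1,0,0,-0.446,60],[0,0,-1,0,0,-0.446,60],[0,0,-1,0,0,-0.446,60],[0,0,-1,0,0,-0.446,60]],
])

```text
time_s: 1.18
tcp_pos: [212.1, -640.5, 338.5]
ee_rot: [0.652, 0.758, 0.0, -0.001]
force: [-0.3, -0.1, -0.6]
grip_width: 60.1
finger_force: 0.0
```

Request:
apply_moves([
  [[0.74,0.84,0,0,0,0,60],[0.74,0.84,0,0,0,0,60],[0.74,0.84,0,0,0,0,60]],
])

```text
time_s: 1.43
tcp_pos: [285.3, -553.0, 338.6]
ee_rot: [0.653, 0.758, 0.001, -0.0]
force: [0.6, -0.1, 0.3]
grip_width: 59.9
finger_force: 0.0
```

Request:
apply_moves([
  [[0.74,0.84,0,0,0,0,60],[0.74,0.84,0,0,0,0,60],[0.74,0.84,0,0,0,0,60]],
])

```text
time_s: 1.68
tcp_pos: [357.8, -466.5, 339.0]
ee_rot: [0.652, 0.758, 0.001, -0.0]
force: [-0.4, 0.1, 0.8]
grip_width: 60.1
finger_force: 0.0
```

Request:
apply_moves([
  [[0.74,0.84,0,0,0,0,60],[0.74,0.84,0,0,0,0,60],[0.74,0.84,0,0,0,0,60]],
])

```text
time_s: 1.93
tcp_pos: [429.7, -380.7, 339.1]
ee_rot: [0.652, 0.758, 0.001, -0.0]
force: [0.5, -1.7, 0.3]
grip_width: 60.2
finger_force: 0.0
```

Request:
apply_moves([
  [[0.74,0.84,0,0,0,0,60],[0.74,0.84,0,0,0,0,60],[0.74,0.84,0,0,0,0,60]],
])

```text
time_s: 2.18
tcp_pos: [501.7, -294.9, 339.0]
ee_rot: [0.652, 0.758, 0.001, -0.0]
force: [-0.2, -0.6, 0.1]
grip_width: 60.2
finger_force: 0.0
```

Request:
apply_moves([
  [[0.73,0.8,0.5,0,0,0,40],[0.73,0.8,1,0,0,0,40],[0.73,0.8,1,0,0,0,40],[0.73,0.8,1,0,0,0,40],[0.73,0.8,1,0,0,0,40]],
])

```text
time_s: 2.6
tcp_pos: [566.7, -209.3, 232.5]
ee_rot: [0.651, 0.759, -0.001, -0.005]
force: [-0.9, 0.3, -0.7]
grip_width: 40.0
finger_force: 0.0
```

Request:
apply_moves([
  [[0,0,0.4,0,0,0,40],[0,0,0.8,0,0,0,40],[0,0,1,0,0,0,40],[0,0,1,0,0,0,40]],
])

```text
time_s: 2.93
tcp_pos: [564.0, -212.6, 133.7]
ee_rot: [0.652, 0.758, -0.002, -0.005]
force: [-1.7, -0.4, 0.2]
grip_width: 39.8
finger_force: 0.0
```

Request:
apply_moves([
  [[0,0,0.4,0,0,0,40],[0,0,0.8,0,0,0,40],[0,0,0.98,0,0,0,40],[0,0,0.98,0,0,0,40],[0,0,0.98,0,0,0,40]],
])

```text
time_s: 3.35
tcp_pos: [568.7, -214.5, 42.3]
ee_rot: [0.652, 0.758, -0.0, 0.0]
force: [0.6, 0.1, 0.7]
grip_width: 39.9
finger_force: 0.0
```

```bash
python3 - <<'E'
from h import *
print(arm.read_state()['tcp_pos'])
f=cams.grab_frame('wrist');cv2.imwrite('pics/w1.png',f[:,:,::-1])
E
```

```text
[ 568.71170008 -214.46128657   42.34538463]
```

View pics/w1.png

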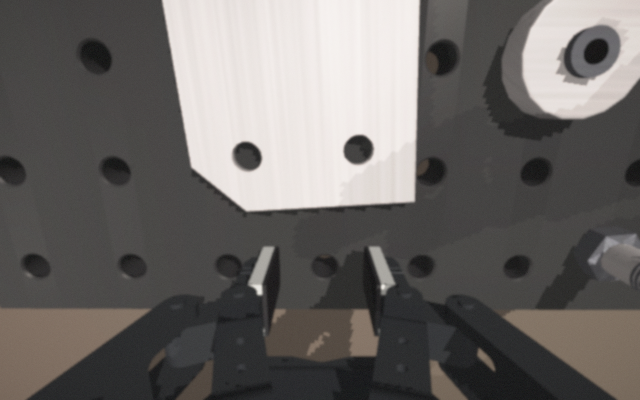

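The wrist view shows the plate's -y end ahead, at row ~208 from columns 248 to 415. The fingers are centred on it at columns 262 and 378 and are square to the slab. Next I probe down for slab contact.

Request:
apply_moves([
  [[0,0,0.04,0,0,0,40],[0,0,0.08,0,0,0,40],[0,0,0.08,0,0,0,40]],
])

```text
time_s: 3.65
tcp_pos: [569.2, -214.1, 34.6]
ee_rot: [0.652, 0.758, 0.0, 0.001]
force: [0.1, -0.3, -0.2]
grip_width: 40.2
finger_force: 0.0
```

Request:
apply_moves([
  [[0,0,0.02,0,0,0,40],[0,0,0.02,0,0,0,40]],
])

```text
time_s: 3.82
tcp_pos: [568.4, -213.7, 31.6]
ee_rot: [0.652, 0.758, 0.0, 0.0]
force: [-0.4, -0.4, 0.3]
grip_width: 40.0
finger_force: 0.1
```

Request:
apply_moves([
  [[0,0,0.02,0,0,0,40],[0,0,0.02,0,0,0,40]],
])

```text
time_s: 3.98
tcp_pos: [568.5, -213.8, 31.5]
ee_rot: [0.652, 0.758, -0.0, -0.0]
force: [-5.8, 2.2, 12.7]
grip_width: 40.3
finger_force: 6.5
```

Contact is at TCP z ≈ 31.5. I raise 3 mm, then push +y (tool x) 50 mm slowly.

Request:
apply_moves([
  [[0,0,-0.03,0,0,0,40],[0.05,0,-0.03,0,0,0,40],[0.1,0,-0.03,0,0,0,40],[0.15,0,-0.03,0,0,0,40],[0.19,0,-0.03,0,0,0,40],[0.22,0,-0.03,0,0,0,40],[0.25,0,-0.03,0,0,0,40],[0.28,0,-0.03,0,0,0,40],[0.31,0,-0.03,0,0,0,40],[0.34,0,-0.03,0,0,0,40],[0.37,0,-0.03,0,0,0,40],[0.4,0,-0.03,0,0,0,40],[0.42,0,-0.03,0,0,0,40],[0.44,0,-0.03,0,0,0,40],[0.46,0,-0.03,0,0,0,40],[0.48,0,-0.03,0,0,0,40],[0.49,0,-0.03,0,0,0,40],[0.5,0,-0.03,0,0,0,40]],
])

```text
time_s: 5.48
tcp_pos: [560.8, -164.0, 32.2]
ee_rot: [0.652, 0.758, 0.0, -0.0]
force: [0.7, -3.3, -3.9]
grip_width: 39.6
finger_force: 1.7
```

```bash
python3 - <<'E'
from h import *
f=cams.grab_frame('top');cv2.imwrite('pics/t2.png',cv2.resize(f[120:300,260:450,::-1],(570,540),interpolation=cv2.INTER_CUBIC))
E
```

```text
(no output)
```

View pics/t2.png

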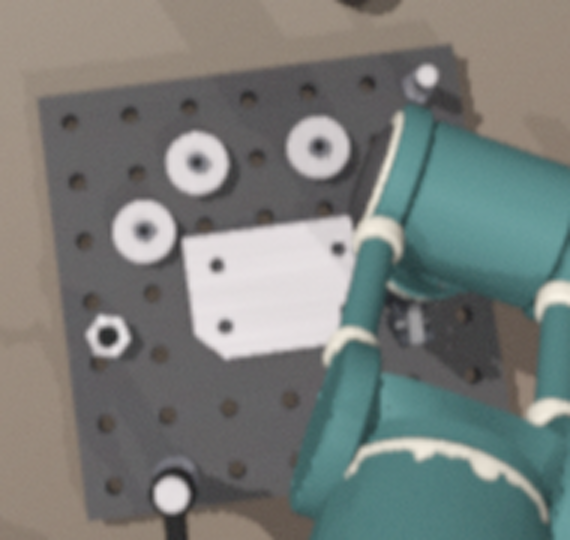

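The plate is nearly square, about 2–5 mm short of the end disc. Its left edge is at crop column 183 and the disc edge at 177. Next I go around for the +x push.

Request:
apply_moves([
  [[-0.12,0,0,0,0,0,40],[-0.12,0,-0.4,0,0,0,40],[-0.12,0,-0.8,0,0,0,40],[-0.12,0,-1,0,0,0,40],[-0.12,0,-1,0,0,0,40]],
])

```text
time_s: 5.95
tcp_pos: [567.3, -177.9, 139.4]
ee_rot: [0.652, 0.758, 0.002, 0.005]
force: [-0.2, -0.7, 0.8]
grip_width: 40.2
finger_force: 0.0
```

Request:
apply_moves([
  [[0.2,-0.3,0,0,0,0.04,40],[0.5,-0.6,0,0,0,0.08,40],[0.98,-0.87,0,0,0,0.5,40],[0.98,-0.87,0,0,0,0.5,40],[0.98,-0.87,0,0,0,0.5,40],[0.98,-0.87,0,0,0,0.5,40],[0.98,-0.87,0,0,0,0.5,40],[0.98,-0.87,0,0,0,0.5,40],[0.98,-0.87,0,0,0,0.5,40],[0.98,-0.87,0,0,0,0.5,40],[0.98,-0.87,0,0,0,0.5,40],[0.98,-0.87,0,0,0,0.5,40],[0.98,-0.87,0,0,0,0.5,40],[0.98,-0.87,0,0,0,0.5,40],[0.98,-0.87,0,0,0,0.5,40]],
])

```text
time_s: 7.2
tcp_pos: [461.6, -92.2, 131.9]
ee_rot: [0.997, 0.076, -0.0, -0.0]
force: [-0.6, -0.0, 0.7]
grip_width: 39.8
finger_force: 0.0
```

```bash
python3 - <<'E'
from h import *
s=arm.read_state();print(s['tcp_pos'],s['ee_rot'],s['qpos'])
f=cams.grab_frame('wrist');c=cams.camera_info('wrist');np.savez('w2.npz',f=f,**c);cv2.imwrite('pics/w2.png',f[:,:,::-1])
E
```

```text
[461.61502736 -92.19236736 131.85365438] [ 9.97113667e-01  7.59208311e-02 -4.35816284e-04 -4.15070935e-04] [-2.50410824e-01 -2.86016446e-02  2.13884661e+00  5.90332439e-04
  1.03243955e+00  1.16809461e+00]
```

View pics/w2.png

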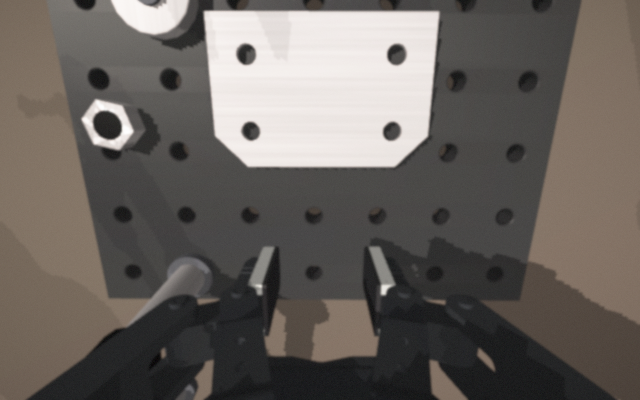

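The wrist view shows the plate square to the grid, with holes at (246,55), (396,55), (392,131) and (251,131). The clamp post at (190,270) is clear of the left finger.

```bash
python3 - <<'E'
from h import *
d=np.load('w2.npz');c={k:d[k] for k in('camera_matrix','R','t')}
g=unp('',[(246,55),(396,55),(392,131),(251,131)],33,c);G,e=fit2([(25,50),(25,-50),(-25,-50),(-25,50)],g)
b=unp('',[(99,79),(171,79),(179,152),(448,153),(515,153),(528,81),(250,215),(314,215),(377,215),(504,216),(123,214),(314,272)],25,c)
B,eb=fit2([(50,150),(50,100),(0,100),(0,-100),(0,-150),(50,-150),(-50,50),(-50,0),(-50,-50),(-50,-150),(-50,150),(-100,0)],b)
print(B,eb,G,e);t=B[2];print(np.array([[np.cos(t),np.sin(t)],[-np.sin(t),np.cos(t)]])@(G-B)[:2],G[2]-t)
E
```

```text
[ 5.00735637e+02 -7.88328288e+01  1.47335793e-01] 0.823957673741802 [ 5.41289379e+02 -7.83732208e+01  1.53642532e-01] 0.5107957680132813
[40.18184325 -5.49879535] 0.006306739025763869
```

Request:
apply_moves([
  [[0,0,0.3,0,0,0,40],[0,0,0.6,0,0,0,40],[0,0,0.85,0,0,0,40],[0,0,0.97,0,0,0,40],[0,0,0.98,0,0,0,40],[0,0,0.98,0,0,0,40]],
])

```text
time_s: 7.75
tcp_pos: [461.3, -92.1, 33.4]
ee_rot: [0.997, 0.076, -0.001, -0.0]
force: [0.0, 0.3, 0.0]
grip_width: 40.2
finger_force: 0.0
```

Request:
apply_moves([
  [[0.05,0,0,0,0,0,40],[0.1,0,0,0,0,0,40],[0.13,0,0,0,0,0,40],[0.16,0,0,0,0,0,40],[0.19,0,0,0,0,0,40],[0.22,0,0,0,0,0,40],[0.25,0,0,0,0,0,40],[0.28,0,0,0,0,0,40],[0.31,0,0,0,0,0,40],[0.34,0,0,0,0,0,40],[0.37,0,0,0,0,0,40],[0.4,0,0,0,0,0,40],[0.42,0,0,0,0,0,40],[0.44,0,0,0,0,0,40],[0.46,0,0,0,0,0,40],[0.46,0,0,0,0,0,40]],
])

```text
time_s: 9.08
tcp_pos: [503.2, -85.2, 33.6]
ee_rot: [0.997, 0.075, -0.005, -0.001]
force: [-11.0, -1.9, 9.2]
grip_width: 39.9
finger_force: 5.8
```

Request:
apply_moves([
  [[0.01,0,0,0,0,0,40],[0.02,0,0,0,0,0,40],[0.03,0,0,0,0,0,40],[0.03,0,0,0,0,0,40]],
])

```text
time_s: 9.42
tcp_pos: [506.0, -84.7, 33.6]
ee_rot: [0.997, 0.075, -0.005, -0.001]
force: [-10.4, -2.0, 7.6]
grip_width: 40.2
finger_force: 5.5
```

Request:
apply_moves([
  [[0.01,0,0,0,0,0,40],[0.02,0,0,0,0,0,40],[0.02,0,0,0,0,0,40]],
])

```text
time_s: 9.67
tcp_pos: [507.9, -84.4, 33.5]
ee_rot: [0.997, 0.075, -0.005, -0.001]
force: [-11.7, -1.4, 8.1]
grip_width: 40.3
finger_force: 5.8
```

```bash
python3 - <<'E'
from h import *
f=cams.grab_frame('wrist');a=f[:,:,::-1]
s=cams.grab_frame('side')[130:310,240:450,::-1]
o=np.zeros((580,640,3),np.uint8);o[:230]=a[:230];o[230:580,:408]=cv2.resize(s,(408,350),interpolation=cv2.INTER_CUBIC);cv2.imwrite('pics/w3.png',o)
E
```

```text
(no output)
```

View pics/w3.png

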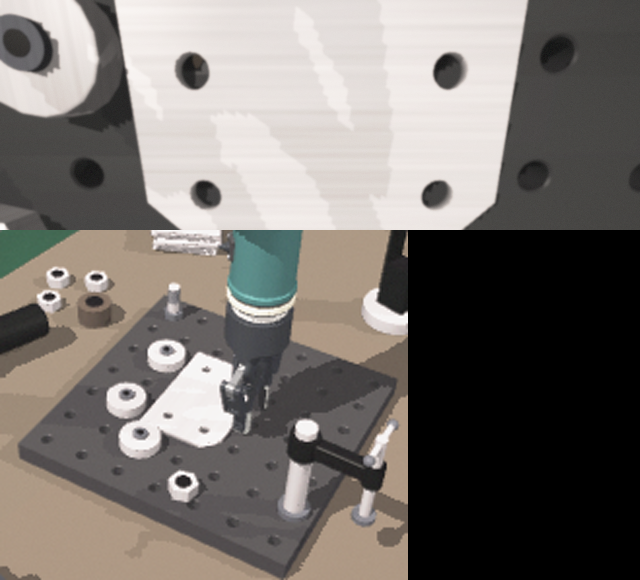

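The plate is square with a few mm left to go. The upward force suggests the fingertips are dragging, so I raise 1 mm and carry on.

Request:
apply_moves([
  [[0,0,-0.015,0,0,0,40],[0.01,0,-0.015,0,0,0,40],[0.02,0,-0.015,0,0,0,40],[0.02,0,-0.015,0,0,0,40]],
])

```text
time_s: 10.1
tcp_pos: [513.4, -84.0, 35.0]
ee_rot: [0.997, 0.075, -0.001, -0.0]
force: [-3.4, 0.4, -3.2]
grip_width: 40.1
finger_force: 1.7
```

Request:
apply_moves([
  [[0.01,0,0,0,0,0,40],[0.015,0,0,0,0,0,40],[0.015,0,0,0,0,0,40]],
])

```text
time_s: 10.35
tcp_pos: [515.0, -83.9, 35.2]
ee_rot: [0.997, 0.075, -0.001, -0.0]
force: [-4.6, -0.4, -3.7]
grip_width: 40.0
finger_force: 2.4
```

Request:
apply_moves([
  [[0.005,0,0,0,0,0,40],[0.01,0,0,0,0,0,40],[0.01,0,0,0,0,0,40]],
])

```text
time_s: 10.6
tcp_pos: [515.2, -83.8, 35.2]
ee_rot: [0.997, 0.075, -0.002, -0.0]
force: [-6.4, -0.3, -1.6]
grip_width: 39.9
finger_force: 3.6
```

Request:
apply_moves([
  [[0.01,0,0,0,0,0,40],[0.02,0,0,0,0,0,40],[0.02,0,0,0,0,0,40]],
])

```text
time_s: 10.85
tcp_pos: [515.4, -83.7, 35.0]
ee_rot: [0.997, 0.075, -0.004, -0.0]
force: [-11.9, -2.1, 3.3]
grip_width: 40.0
finger_force: 6.2
```

Request:
apply_moves([
  [[-0.03,0,0,0,0,0,40],[-0.2,0,0,0,0,0,40],[-0.2,0,-0.4,0,0,0,40],[-0.2,0,-0.8,0,0,0,40],[-0.2,0,-1,0,0,0,40],[-0.2,0,-1,0,0,0,40]],
])

```text
time_s: 11.35
tcp_pos: [506.3, -88.0, 144.0]
ee_rot: [0.997, 0.075, 0.009, 0.002]
force: [1.1, -0.2, 0.3]
grip_width: 40.2
finger_force: 0.0
```

```bash
python3 - <<'E'
from h import *
print(arm.read_state()['tcp_pos'])
f=cams.grab_frame('wrist');c=cams.camera_info('wrist');np.savez('w4.npz',f=f,**c);cv2.imwrite('pics/w4.png',f[:,:,::-1])
E
```

```text
[506.2864973  -87.99919956 143.98114795]
```

View pics/w4.png

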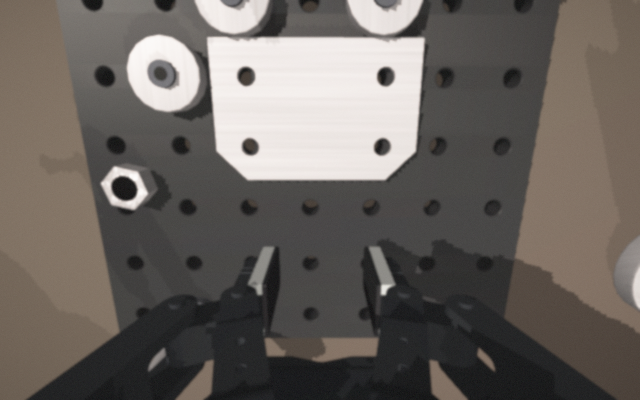

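The long edge now rests on both far discs, and a ~5 mm gap remains to the end disc at columns 203–208. Next I return to the -y end.

Request:
apply_moves([
  [[0.3,0.4,0,0,0,-0.04,30],[0.5,0.7,0,0,0,-0.08,30],[0.77,0.99,0,0,0,-0.5,30],[0.77,0.99,0,0,0,-0.5,30],[0.77,0.99,0,0,0,-0.5,30],[0.77,0.99,0,0,0,-0.5,30],[0.77,0.99,0,0,0,-0.5,30],[0.77,0.99,0,0,0,-0.5,30],[0.77,0.99,0,0,0,-0.5,30],[0.77,0.99,0,0,0,-0.5,30],[0.77,0.99,0,0,0,-0.5,30],[0.77,0.99,0,0,0,-0.5,30],[0.77,0.99,0,0,0,-0.5,30],[0.77,0.99,0,0,0,-0.5,30],[0.77,0.99,0,0,0,-0.5,30],[0.77,0.99,0,0,0,-0.5,30]],
])

```text
time_s: 12.73
tcp_pos: [590.1, -172.9, 135.2]
ee_rot: [0.653, 0.758, 0.0, -0.0]
force: [0.0, -0.6, -0.2]
grip_width: 30.0
finger_force: 0.0
```

```bash
python3 - <<'E'
from h import *
d=np.load('w4.npz');c={k:d[k] for k in('camera_matrix','R','t')}
g=unp('',[(246,76),(386,76),(382,147),(250,147)],33,c);G,e=fit2([(25,50),(25,-50),(-25,-50),(-25,50)],g)
b=unp('',[(105,76),(116,145),(180,145),(502,146),(512,78),(188,207),(249,207),(310,207),(371,207),(432,207),(493,207),(310,263)],25,c)
B,eb=fit2([(50,150),(0,150),(0,100),(0,-150),(50,-150),(-50,100),(-50,50),(-50,0),(-50,-50),(-50,-100),(-50,-150),(-100,0)],b)
print(B,eb,G,e);t=B[2];print(np.array([[np.cos(t),np.sin(t)],[-np.sin(t),np.cos(t)]])@(G-B)[:2],G[2]-t)
s=arm.read_state();x=s['tcp_pos'][:2];print(s['tcp_pos'],s['ee_rot'])
for o in([547.3,-74.55],B[:2]): print(np.array([[np.cos(t),np.sin(t)],[-np.sin(t),np.cos(t)]])@(x-o))
E
```

```text
[ 5.48252470e+02 -7.07987642e+01  1.47551470e-01] 2.1968005762000757 [ 5.72871527e+02 -7.23719650e+01  1.49387010e-01] 0.93329026234656
[24.12025976 -5.17551775] 0.001835539963335714
[ 590.13557067 -172.94597697  135.22950849] [ 6.52790810e-01  7.57538220e-01  5.28964806e-05 -3.08170786e-05]
[  27.90427309 -103.62435014]
[  26.41065867 -107.19479616]
```

Request:
apply_moves([
  [[0,0.07,0.4,0,0,0,30],[0,0.07,0.8,0,0,0,30],[0,0.07,0.98,0,0,0,30],[0,0.07,1,0,0,0,30],[0,0.07,1,0,0,0,30]],
])

```text
time_s: 13.15
tcp_pos: [596.6, -171.8, 34.5]
ee_rot: [0.653, 0.758, -0.0, -0.001]
force: [-0.5, 0.4, -0.1]
grip_width: 29.9
finger_force: 0.0
```

Request:
apply_moves([
  [[0.04,0,0,0,0,0,30],[0.08,0,0,0,0,0,30],[0.1,0,0,0,0,0,30],[0.12,0,0,0,0,0,30],[0.13,0,0,0,0,0,30],[0.14,0,0,0,0,0,30],[0.15,0,0,0,0,0,30],[0.16,0,0,0,0,0,30],[0.16,0,0,0,0,0,30]],
])

```text
time_s: 13.9
tcp_pos: [594.9, -157.5, 36.2]
ee_rot: [0.652, 0.758, -0.001, 0.001]
force: [-0.3, -5.4, 0.3]
grip_width: 30.3
finger_force: 2.5
```

Request:
apply_moves([
  [[0.01,0,0,0,0,0,30],[0.02,0,0,0,0,0,30],[0.02,0,0,0,0,0,30]],
])

```text
time_s: 14.15
tcp_pos: [594.6, -155.7, 36.2]
ee_rot: [0.652, 0.758, -0.001, 0.001]
force: [0.3, -5.5, -0.7]
grip_width: 29.8
finger_force: 2.7
```

Request:
apply_moves([
  [[0.01,0,0.01,0,0,0,30],[0.02,0,0.01,0,0,0,30],[0.02,0,0.01,0,0,0,30]],
])

```text
time_s: 14.4
tcp_pos: [594.8, -154.9, 36.0]
ee_rot: [0.652, 0.758, -0.001, 0.002]
force: [-2.1, -8.7, 2.9]
grip_width: 30.1
finger_force: 4.2
```

Request:
apply_moves([
  [[0.01,0,0,0,0,0,30],[0.02,0,0,0,0,0,30],[0.02,0,0,0,0,0,30]],
])

```text
time_s: 14.65
tcp_pos: [594.6, -153.2, 36.0]
ee_rot: [0.652, 0.758, -0.001, 0.002]
force: [-1.4, -10.0, 3.1]
grip_width: 29.9
finger_force: 4.8
```

Request:
apply_moves([
  [[0.01,0,0,0,0,0,30],[0.02,0,0,0,0,0,30],[0.02,0,0,0,0,0,30]],
])

```text
time_s: 14.9
tcp_pos: [594.5, -153.0, 36.1]
ee_rot: [0.651, 0.759, -0.002, 0.004]
force: [-1.4, -15.6, 0.5]
grip_width: 30.1
finger_force: 7.5
```

Request:
apply_moves([
  [[0.01,0,0,0,0,0,30],[0.02,0,0,0,0,0,30],[0.02,0,0,0,0,0,30]],
])

```text
time_s: 15.15
tcp_pos: [594.5, -152.7, 36.2]
ee_rot: [0.651, 0.759, -0.003, 0.005]
force: [-0.6, -20.2, -0.8]
grip_width: 29.8
finger_force: 10.3
```

The plate is stopped against the end disc. I back off, lift and verify.

Request:
apply_moves([
  [[-0.06,0,0,0,0,0,30],[-0.12,0,0,0,0,0,30],[-0.12,0,-0.4,0,0,0,30],[-0.12,0,-0.8,0,0,0,50],[-0.12,0,-1,0,0,0,50],[-0.12,0,-1,0,0,0,50],[-0.12,0,-1,0,0,0,50]],
])

```text
time_s: 15.73
tcp_pos: [596.2, -158.1, 136.8]
ee_rot: [0.652, 0.758, 0.001, 0.002]
force: [-0.6, 0.0, -0.4]
grip_width: 49.6
finger_force: 0.0
```

```bash
python3 - <<'E'
from h import *
s=arm.read_state();f=cams.grab_frame('wrist');c=cams.camera_info('wrist');np.savez('w5.npz',f=f,**c);cv2.imwrite('pics/w5.png',f[:,:,::-1]);print(s['tcp_pos'],s['qpos'])
E
```

```text
[ 596.17330005 -158.12997543  136.82367505] [-2.99986494e-01  2.34743936e-01  1.83717583e+00  6.91515625e-04
  1.06590629e+00 -4.50537909e-01]
```

View pics/w5.png

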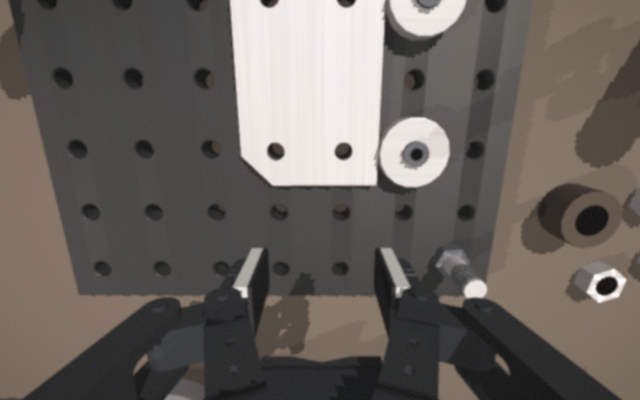

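```bash
cat > det.py <<'E'
from h import *
def dark_center(f,uv,r=14,thr=110):
    u,v=map(int,uv);y0=max(v-r,0);p=cv2.cvtColor(f,cv2.COLOR_RGB2GRAY)[y0:v+r+1,u-r:u+r+1]
    m=(p<thr).astype(np.uint8);n,l,st,ce=cv2.connectedComponentsWithStats(m)
    i=min(range(1,n),key=lambda i:np.hypot(*(ce[i]-[r,v-y0])));return ce[i]+[u-r,y0],st[i,4]
E
python3 - <<'E'
from det import *
np.set_printoptions(precision=2,suppress=True)
d=np.load('w5.npz');f=d['f'];c={k:d[k] for k in('camera_matrix','R','t')}
pb=[(63,78),(134,78),(204,78),(485,78),(78,149),(144,149),(211,149),(475,149),(91,212),(217,212),(342,212),(467,212)]
lb=[(-150,0),(-100,0),(-50,0),(150,0),(-150,-50),(-100,-50),(-50,-50),(150,-50),(-150,-100),(-50,-100),(50,-100),(150,-100)]
q=[dark_center(f,p,9,45) for p in pb];print([(np.round(a[0]-p,1).tolist(),int(a[1])) for a,p in zip(q,pb)])
B,eb=fit2(lb,unp('',[a[0] for a in q],25,c));B2,e2=fit2(lb,unp('',pb,25,c));print(B,eb,B2,e2)
h=[dark_center(f,p,13,110) for p in[(276,151),(344,151)]];print(h)
t=B2[2];R=np.array([[np.cos(t),np.sin(t)],[-np.sin(t),np.cos(t)]])
for b in(B,B2): print((unp('',[x[0] for x in h],33,c)[:,:2]-b[:2])@R.T)
bo=unp('',[(416,154)],45,c)[0,:2];print('boss',R@(bo-B2[:2]))
E
```

```text
[([-0.3, -0.9], 260), ([-0.8, -0.6], 255), ([-2.4, -1.1], 189), ([-0.5, 0.9], 237), ([-0.7, -2.0], 184), ([-0.3, -1.8], 172), ([-2.9, -1.4], 120), ([-0.2, 0.8], 197), ([-1.6, -2.3], 125), ([-1.7, -2.2], 94), ([1.6, 1.4], 78), ([-1.4, 0.1], 165)]
[548.2  -69.69   0.14] 1.8070455744170886 [548.53 -70.07   0.15] 1.571793214222339
[(array([275.24, 151.  ]), np.int32(200)), (array([343.23, 150.94]), np.int32(203))]
[[ -0.1  -50.94]
 [ 49.3  -50.88]]
[[ -0.37 -50.5 ]
 [ 49.02 -50.45]]
boss [ 98.58 -50.99]
```

By wrist fit, the plate is at home within about 1 mm. Next I go to the rack with the same yaw, so camera bias cancels between the pin and the hole.

Request:
apply_moves([
  [[0.3,0.0,-0.3,0,0,0,60],[0.9,0.12,-0.4,0,0,0,60],[0.9,0.12,-0.4,0,0,0,60],[0.9,0.12,-0.4,0,0,0,60]],
])

```text
time_s: 16.12
tcp_pos: [592.4, -63.2, 173.6]
ee_rot: [0.651, 0.759, 0.0, -0.002]
force: [0.0, 0.3, 0.1]
grip_width: 59.9
finger_force: 0.0
```

Request:
apply_moves([
  [[1,0.12,0,0,0,0,60],[1,0.12,0,0,0,0,60],[1,0.12,0,0,0,0,60]],
])

```text
time_s: 16.37
tcp_pos: [588.1, 36.4, 172.0]
ee_rot: [0.652, 0.758, -0.001, -0.002]
force: [0.4, -1.0, -0.4]
grip_width: 60.2
finger_force: 0.0
```

Request:
apply_moves([
  [[1,0.12,0,0,0,0,60],[1,0.12,0,0,0,0,60],[1,0.12,0,0,0,0,60]],
])

```text
time_s: 16.62
tcp_pos: [585.1, 137.4, 172.0]
ee_rot: [0.651, 0.759, -0.001, -0.002]
force: [-0.1, -0.3, -0.1]
grip_width: 59.7
finger_force: 0.0
```

Request:
apply_moves([
  [[1,0.12,0,0,0,0,60],[1,0.12,0,0,0,0,60],[1,0.12,0,0,0,0,60],[1,0.12,0,0,0,0,60],[1,0.12,0,0,0,0,60]],
])

```text
time_s: 17.03
tcp_pos: [582.5, 234.7, 172.1]
ee_rot: [0.651, 0.759, -0.002, -0.001]
force: [-0.5, -0.2, -1.0]
grip_width: 59.7
finger_force: 0.0
```

```bash
python3 - <<'E'
from det import *
s=arm.read_state();f=cams.grab_frame('wrist');c=cams.camera_info('wrist');np.savez('w6.npz',f=f,tcp=s['tcp_pos'],**c);cv2.imwrite('pics/w6.png',f[:,:,::-1]);print(s['tcp_pos'],s['ee_rot'],s['qpos'])
print('expected px',proj('',[[575.5,298.5,70],[476,308,60]],c))
g=cv2.cvtColor(f,cv2.COLOR_RGB2GRAY);n,l,st,ce=cv2.connectedComponentsWithStats((g>190).astype(np.uint8))
for i in range(1,n):
    if st[i,4]>150: print(st[i],ce[i])
E
```

```text
[582.54910371 234.65868195 172.11356156] [ 0.65119551  0.75890665 -0.00210551 -0.00082222] [ 3.43626970e-01  2.27881083e-01  1.77573480e+00 -7.21589167e-04
  1.14244967e+00  1.91453568e-01]
expected px [[324.61143757 119.31022305]
 [189.55247517  83.69383869]]
[343   0  39  20 614] [361.60749186   8.03908795]
[ 176   62   36   38 1064] [193.35902256  80.27067669]
[ 312   99   36   37 1050] [329.26952381 116.9       ]
[ 403  148   40   38 1118] [422.72093023 166.519678  ]
[218 250  32  51 595] [232.8        273.97647059]
[393 250  32  49 562] [409.27935943 272.78113879]
[ 586  303   54   92 2834] [619.92201835 353.18807339]
```

```bash
python3 - <<'E'
from det import *
np.set_printoptions(precision=2,suppress=True)
d=np.load('w6.npz');f=d['f'];c={k:d[k] for k in('camera_matrix','R','t')}
a=np.linspace(0,6.283,60);circ=np.c_[12*np.cos(a),12*np.sin(a),0*a]
P=unp('',[(329.3,116.9)],70,c)[0];p=proj('',P+circ,c);print(P,np.ptp(p,axis=0),'side bottom',proj('',P-[0,0,26],c))
print('short',unp('',[(193.36,80.27)],60,c)[0],'yellow',unp('',[(422.7,166.5)],58,c)[0])
print(cv2.cvtColor(f,cv2.COLOR_RGB2GRAY)[92:150:2,329])
# rack middle hole
b=proj('',[[526,303,34]],c)[0];print(b,[dark_center(f,b+[3,-2],14,t) for t in(45,60)], [unp('',[dark_center(f,b+[3,-2],14,t)[0]],34,c)[0] for t in (45,60)])
E
```

```text
[578.52 300.63  70.  ] [33.92 35.07] side bottom [328.59 115.84]
short [478.61 310.73  60.  ] yellow [656.28 274.49  58.  ]
[170 168 166 185 251 254 255 254 254 254 254 254 255 255 255 255 254 254
 254 254 254 249 143 111 109 123 153 134 115]Traceback (most recent call last):
  File "<stdin>", line 9, in <module>
  File "det.py", line 5, in dark_center
    i=min(range(1,n),key=lambda i:np.hypot(*(ce[i]-[r,v-y0])));return ce[i]+[u-r,y0],st[i,4]
ValueError: min() iterable argument is empty
```

The wrist view gives the long pin head at (578.5, 300.6), consistent with the top view. The short pin is 100 mm away and the yellow decoy 80 mm away. I align over it, then descend.

Request:
apply_moves([
  [[0.3,0.07,0,0,0,0,50],[0.65,0.07,0.1,0,0,0,50],[0.65,0.07,0.5,0,0,0,50],[0.65,0.07,0.8,0,0,0,50],[0.65,0.07,0.8,0,0,0,50],[0.65,0.07,0.8,0,0,0,50]],
])

```text
time_s: 17.58
tcp_pos: [579.1, 297.2, 91.7]
ee_rot: [0.653, 0.758, -0.003, -0.001]
force: [0.1, -0.2, 0.0]
grip_width: 49.9
finger_force: 0.0
```

```bash
python3 - <<'E'
from det import *
s=arm.read_state();f=cams.grab_frame('wrist');c=cams.camera_info('wrist');print(s['tcp_pos'],s['ee_rot'])
g=cv2.cvtColor(f,cv2.COLOR_RGB2GRAY);n,l,st,ce=cv2.connectedComponentsWithStats((g>190).astype(np.uint8))
for i in range(1,n):
    if st[i,4]>300: print(st[i],ce[i],unp('',[ce[i]],70,c)[0])
print('tcp px',proj('',s['tcp_pos']*[1,1,0]+[0,0,70],c))
E
```

```text
[579.06125262 297.19759636  91.72016783] [ 0.65269237  0.75761443 -0.00336738 -0.00130815]
[ 338   63   53   55 2289] [364.44604631  89.83049367] [589.2367975  381.74980472  70.        ]
[ 114  165   64   53 2007] [141.27204783 191.27703039] [486.34733289 317.16252178  70.        ]
[ 297  209   47   59 1943] [320.6392177  241.29799279] [580.35818872 303.53777022  70.        ]
[234 248  28  50 549] [247.02003643 271.58287796] [543.19340721 279.84822917  70.        ]
[382 248  27  48 526] [395.07414449 269.78326996] [623.00201896 292.94591765  70.        ]
[ 417  250   52   58 1601] [442.62523423 280.33354154] [650.28708858 290.50968246  70.        ]
tcp px [316.50142662 251.77669607]
```

Request:
apply_moves([
  [[0.03,0,0.05,0,0,0,50],[0.03,0,0.15,0,0,0,50],[0.03,0,0.28,0,0,0,50],[0.03,0,0.35,0,0,0,50],[0.03,0,0.375,0,0,0,50],[0.03,0,0.375,0,0,0,50]],
])

```text
time_s: 18.13
tcp_pos: [579.6, 302.4, 55.7]
ee_rot: [0.652, 0.758, -0.001, -0.001]
force: [0.4, -1.3, -0.1]
grip_width: 49.9
finger_force: 0.0
```

Request:
apply_moves([
  [[0,0,0,0,0,0,15],[0,0,0,0,0,0,15],[0,0,0,0,0,0,15],[0,0,0,0,0,0,15],[0,0,0,0,0,0,15],[0,0,0,0,0,0,15]],
], grip_force=50)

```text
time_s: 18.63
tcp_pos: [579.8, 303.0, 58.0]
ee_rot: [0.652, 0.758, -0.001, -0.001]
force: [-4.9, -0.4, 5.9]
grip_width: 22.4
finger_force: 48.6
```

Request:
apply_moves([
  [[0,0,-0.03,0,0,0,15],[0,0,-0.1,0,0,0,15],[0,0,-0.25,0,0,0,15],[0,0,-0.5,0,0,0,15],[0,0,-0.8,0,0,0,15],[0,0,-0.98,0,0,0,15],[0,0,-0.98,0,0,0,15],[0,0,-0.98,0,0,0,15]],
])

```text
time_s: 19.3
tcp_pos: [582.6, 303.6, 157.7]
ee_rot: [0.652, 0.758, 0.003, 0.001]
force: [-1.0, 0.5, -1.4]
grip_width: 22.7
finger_force: 55.1
```

```bash
python3 - <<'E'
from h import *
s=arm.read_state();print(s['tcp_pos'],s['ee_rot'],s['grip_width'],s['finger_force'])
f=cams.grab_frame('wrist')[:,:,::-1];g=cams.grab_frame('side')[:,:,::-1]
c=cams.camera_info('wrist');p=proj('side',s['tcp_pos']);print(p,proj('',s['tcp_pos']-[0,0,45],c),proj('',s['tcp_pos'],c))
u,v=p.astype(int);u0=max(u-60,0);v0=max(v-60,0)
o=np.zeros((596,800,3),np.uint8);w=cv2.resize(f[180:400,200:440],(480,440));o[:440,:480]=w
k=g[v0:v0+130,u0:u0+105];o[:396,480:480+k.shape[1]*3]=cv2.resize(k,None,fx=3,fy=3,interpolation=cv2.INTER_CUBIC)[:396,:320];print(u0,v0)
cv2.imwrite('pics/g.png',o[:440])
E
```

```text
[582.57823801 303.64424737 157.69433734] [0.65209222 0.7581344  0.0025241  0.00126297] 22.65913539793631 55.13169921934605
[217.79702546 269.66502885] [324.83044303 237.07572343] [325.91163042 275.43672998]Traceback (most recent call last):
  File "<stdin>", line 7, in <module>
ValueError: could not broadcast input array from shape (390,315,3) into shape (396,315,3)
```

```bash
python3 - <<'E'
from h import *
f=cams.grab_frame('wrist')[:,:,::-1];g=cams.grab_frame('side')[:,:,::-1]
np.savez('w7.npz',f=f[:,:,::-1],tcp=arm.read_state()['tcp_pos'],**cams.camera_info('wrist'))
o=np.zeros((440,800,3),np.uint8);o[:,:480]=cv2.resize(f[180:400,200:440],(480,440))
o[:390,480:795]=cv2.resize(g[209:339,157:262],(315,390),interpolation=cv2.INTER_CUBIC)
cv2.imwrite('pics/g.png',o)
E
```

```text
(no output)
```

View pics/g.png

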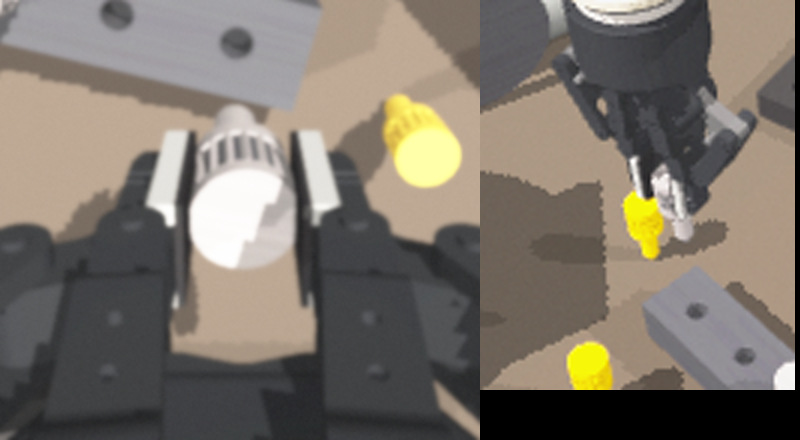

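The pin hangs upright and centred between the pads, with the head at crop (242,217) and the shank visible at (237,112). Next I carry it back to 64 mm short of the hole, matching the earlier viewing geometry.

Request:
apply_moves([
  [[-0.3,-0.08,0,0,0,0,15],[-0.6,-0.16,0,0,0,0,15],[-0.94,-0.24,0,0,0,0,15],[-0.94,-0.24,0,0,0,0,15]],
])

```text
time_s: 19.83
tcp_pos: [569.1, 201.1, 152.9]
ee_rot: [0.653, 0.757, -0.003, -0.0]
force: [-0.5, 0.8, -1.5]
grip_width: 22.3
finger_force: 55.2
```

Request:
apply_moves([
  [[-0.35,-0.08,0,0,0,0,15],[-0.7,-0.16,0,0,0,0,15],[-0.94,-0.24,0,0,0,0,15],[-0.94,-0.24,0,0,0,0,15]],
])

```text
time_s: 20.17
tcp_pos: [559.6, 105.8, 153.5]
ee_rot: [0.653, 0.757, -0.002, -0.001]
force: [-0.1, 0.2, -0.5]
grip_width: 22.3
finger_force: 55.2
```

Request:
apply_moves([
  [[-0.35,-0.08,0,0,0,0,15],[-0.7,-0.16,0,0,0,0,15],[-0.94,-0.24,0,0,0,0,15],[-0.94,-0.24,0,0,0,0,15]],
])

```text
time_s: 20.5
tcp_pos: [550.4, 10.0, 153.9]
ee_rot: [0.653, 0.757, -0.001, -0.0]
force: [-0.0, 1.2, -1.2]
grip_width: 22.1
finger_force: 55.2
```

Request:
apply_moves([
  [[-0.35,-0.08,0,0,0,0,15],[-0.7,-0.16,0.1,0,0,0,15],[-0.9,-0.24,0.2,0,0,0,15],[-0.94,-0.24,0.23,0,0,0,15],[-0.94,-0.24,0.23,0,0,0,15],[-0.94,-0.24,0.23,0,0,0,15],[-0.94,-0.24,0.23,0,0,0,15]],
])

```text
time_s: 21.08
tcp_pos: [542.5, -81.8, 132.3]
ee_rot: [0.652, 0.758, 0.0, -0.0]
force: [1.3, 1.1, -0.1]
grip_width: 22.2
finger_force: 55.2
```

```bash
python3 - <<'E'
from det import *
np.set_printoptions(precision=2,suppress=True)
s=arm.read_state();f=cams.grab_frame('wrist');c=cams.camera_info('wrist');np.savez('w8.npz',f=f,tcp=s['tcp_pos'],**c);print(s['tcp_pos'],s['ee_rot'])
S=np.array([548.5,-70.07]);t=.1485;R=np.array([[np.cos(t),-np.sin(t)],[np.sin(t),np.cos(t)]])
H=[]
for l in [(0,50),(50,50),(50,-50),(0,-50)]:
    e=proj('',np.r_[S+R@l,33],c)
    if not(15<e[0]<625 and 8<e[1]<385): print(l,'off',e);continue
    for th in(90,130):
        p,a=dark_center(f,e,16,th);print(l,e,p,a,unp('',[p],33,c)[0])
d=np.load('w7.npz');c7={k:d[k] for k in('camera_matrix','R','t')}
print('head rel TCP',unp('',[(321,288.5)],d['tcp'][2]+12,c7)[0]-d['tcp'])
E
```

```text
[542.48 -81.81 132.33] [ 0.65  0.76  0.   -0.  ]
(0, 50) [331.36 126.24] [332.63 128.78] 209 [542.27 -22.22  33.  ]
(0, 50) [331.36 126.24] [332.65 128.61] 250 [542.26 -22.09  33.  ]
(50, 50) [402.26 126.47] [403.08 128.72] 199 [591.47 -14.65  33.  ]
(50, 50) [402.26 126.47] [403.18 128.67] 241 [591.54 -14.61  33.  ]
(50, -50) [392.89 255.86] [394.06 256.54] 102 [ 606.39 -112.56   33.  ]
(50, -50) [392.89 255.86] [394.31 256.82] 140 [ 606.64 -112.77   33.  ]
(0, -50) [329.81 255.72] [327. 256.] 1 [ 553.73 -120.1    33.  ]
(0, -50) [329.81 255.72] [326.63 253.8 ] 49 [ 553.15 -118.25   33.  ]
head rel TCP [ 0.43 -0.77 12.  ]
```

Request:
apply_moves([
  [[0.2,0.03,0,0,0,0,15],[0.4,0.06,0,0,0,0,15],[0.6,0.09,0.1,0,0,0,15],[0.6,0.09,0.3,0,0,0,15],[0.6,0.09,0.47,0,0,0,15],[0.6,0.09,0.47,0,0,0,15],[0.6,0.09,0.47,0,0,0,15],[0.6,0.09,0.47,0,0,0,15],[0.6,0.09,0.47,0,0,0,15]],
])

```text
time_s: 21.88
tcp_pos: [543.3, -22.4, 86.9]
ee_rot: [0.652, 0.758, 0.001, 0.001]
force: [-0.3, -0.9, -1.0]
grip_width: 22.3
finger_force: 55.2
```

```bash
python3 - <<'E'
from det import *
np.set_printoptions(precision=2,suppress=True)
s=arm.read_state();print(s['tcp_pos'],s['ee_rot'],s['force'])
f=cams.grab_frame('wrist');c=cams.camera_info('wrist');np.savez('w9.npz',f=f,tcp=s['tcp_pos'],**c)
g=cv2.cvtColor(f,cv2.COLOR_RGB2GRAY);n,l,st,ce=cv2.connectedComponentsWithStats((g<60).astype(np.uint8))
T=s['tcp_pos'];print('hole exp',proj('',[542.3,-22.1,33],c),'tipaxis',proj('',T-[0,0,46],c),'shank',proj('',T-[0,0,20],c))
print('patch');print(g[200:262:4,290:352:4])
E
```

```text
[543.28 -22.41  86.88] [0.65 0.76 0.   0.  ] [-0.35 -0.86 -1.02]
hole exp [318.87 229.54] tipaxis [320.37 235.03] shank [320.44 253.93]
patch
[[ 94  95 100 216 245 241 244 243 243 243 243 242 243 246 243 243]
 [ 94  99 225 246 245 241 244 243 242 244 243 243 242 245 242 243]
 [100 225 245 247 245 242 244 243 242 243 243 242 242 245 242 237]
 [215 241 245 246 245 241 244 243 242 244 243 242 241 238 231 231]
 [242 242 245 246 244 242 244 242 241 243 243 236 229 234 229 230]
 [242 242 246 246 244 241 223 169 206 241 241 228 230 233 229 230]
 [242 242 245 247 244 165  34  35  32 113 227 228 230 233 228 230]
 [242 242 245 246 240  64  40  34  31  32 207 228 229 235 229 230]
 [242 241 244 246 242 115 100 116  68  59 231 237 238 244 241 242]
 [242 241 245 246 236 155 146 158 158 188 241 239 241 244 240 242]
 [241 241 244 221 159 131 148 159 162 176 240 239 241 245 240 241]
 [235 229 235 170 149 144 156 169 161 167 174 225 241 244 229 232]
 [178  85 139 133 150 178 163 113 142 140 161 181 222 244  70 159]
 [177  55  88 160 164  77 154  84 134  93 148 128 133 239  64 130]
 [169  45 104 122 158  77 147  89 131 105 145 101 151 199  55  93]
 [152  40 104  84 155  86 148 137 155 148 152 114 126 121  44  61]]
```

```bash
python3 - <<'E'
from det import *
d=np.load('w9.npz');g=cv2.cvtColor(d['f'],cv2.COLOR_RGB2GRAY);c={k:d[k] for k in('camera_matrix','R','t')}
np.set_printoptions(linewidth=200)
print(np.arange(304,336));print(g[218:248:2,304:336]);print(proj('',d['tcp']-[0,0,54],c))
E
```

```text
[304 305 306 307 308 309 310 311 312 313 314 315 316 317 318 319 320 321 322 323 324 325 326 327 328 329 330 331 332 333 334 335]
[[245 244 244 244 243 242 242 242 243 243 244 243 242 240 238 239 240 242 241 241 242 243 243 242 243 242 242 241 238 235 230 227]
 [245 245 244 245 244 243 241 240 239 232 223 206 187 176 169 173 183 192 206 220 231 237 241 242 242 241 241 236 233 230 228 226]
 [245 244 245 244 243 240 233 215 176 132  99  78  61  59  64  63  66  69  82  99 130 172 214 232 239 238 234 231 230 229 228 226]
 [245 245 244 242 235 217 165 111  68  39  34  34  33  33  35  34  33  38  32  35  43  68 113 162 201 221 227 229 230 230 228 225]
 [245 245 243 232 198 136  76  43  37  34  30  33  32  30  31  31  32  29  31  33  29  32  44  76 128 185 220 227 229 230 228 226]
 [245 244 240 223 170 104  64  51  46  43  40  38  36  33  34  35  35  32  31  29  29  31  32  47  93 157 207 225 229 228 228 227]
 [245 245 240 224 175 116  79  61  57  54  54  50  49  45  41  41  38  38  30  29  35  33  37  57 107 168 213 229 232 231 229 227]
 [245 244 242 234 211 161 115  94  85  91 100 105 110
[... 323 characters left out ...]
241 241 239 238]
 [229 204 183 167 151 135 134 136 140 144 146 151 152 155 159 160 165 163 160 159 159 165 193 225 237 241 241 241 241 241 240 239]
 [199 177 159 142 129 125 131 136 140 144 148 152 156 156 159 161 162 162 162 161 161 160 176 206 231 238 240 241 241 240 239 238]
 [170 164 153 139 128 131 134 141 146 149 152 156 156 160 162 161 160 161 162 162 162 163 166 180 198 212 223 231 235 238 238 238]
 [166 159 149 140 139 140 144 146 148 152 156 160 165 167 169 170 167 163 161 167 168 168 167 166 168 169 174 185 196 212 225 232]
 [141 139 138 141 143 151 157 158 156 158 174 184 191 192 190 180 164 151 156 170 183 191 191 190 180 171 165 165 168 172 181 197]]
[320.34969093 230.14853494]
```

The hole centre is at column 318.7 and the pin shank at 317.3, so I shift +1 mm in tool y. The rows already match. Then I descend.

Request:
apply_moves([
  [[0,0.01,0.02,0,0,0,15],[0,0.01,0.05,0,0,0,15],[0,0.01,0.08,0,0,0,15],[0,0.01,0.1,0,0,0,15],[0,0.01,0.12,0,0,0,15],[0,0.01,0.12,0,0,0,15]],
])

```text
time_s: 22.43
tcp_pos: [542.9, -22.2, 72.9]
ee_rot: [0.652, 0.758, 0.0, -0.0]
force: [0.5, 0.8, -1.5]
grip_width: 21.7
finger_force: 55.1
```

Request:
apply_moves([
  [[0,0,0.02,0,0,0,15],[0,0,0.04,0,0,0,15],[0,0,0.04,0,0,0,15]],
])

```text
time_s: 22.68
tcp_pos: [543.3, -22.1, 69.1]
ee_rot: [0.652, 0.758, 0.0, 0.0]
force: [1.9, 2.3, -1.9]
grip_width: 22.3
finger_force: 54.8
```

Request:
apply_moves([
  [[0,0,0.02,0,0,0,15],[0,0,0.04,0,0,0,15],[0,0,0.04,0,0,0,15]],
])

```text
time_s: 22.93
tcp_pos: [543.3, -22.2, 65.2]
ee_rot: [0.652, 0.758, 0.0, 0.0]
force: [1.3, 1.8, -1.1]
grip_width: 21.9
finger_force: 54.8
```

It's entering freely, with almost no force.

Request:
apply_moves([
  [[0,0,0.02,0,0,0,15],[0,0,0.04,0,0,0,15],[0,0,0.06,0,0,0,15],[0,0,0.08,0,0,0,15],[0,0,0.1,0,0,0,15],[0,0,0.12,0,0,0,15],[0,0,0.14,0,0,0,15],[0,0,0.14,0,0,0,15]],
])

```text
time_s: 23.6
tcp_pos: [543.5, -22.1, 51.1]
ee_rot: [0.652, 0.758, 0.001, 0.0]
force: [3.9, 4.6, 0.2]
grip_width: 22.3
finger_force: 52.6
```

Request:
apply_moves([
  [[0,0,0.02,0,0,0,15],[0,0,0.04,0,0,0,15],[0,0,0.04,0,0,0,15]],
])

```text
time_s: 23.85
tcp_pos: [543.5, -22.0, 47.5]
ee_rot: [0.652, 0.758, 0.001, 0.0]
force: [3.0, 5.2, 2.3]
grip_width: 21.9
finger_force: 52.9
```

Request:
apply_moves([
  [[0,0,0.01,0,0,0,15],[0,0,0.02,0,0,0,15],[0,0,0.02,0,0,0,15]],
])

```text
time_s: 24.1
tcp_pos: [543.5, -22.0, 47.3]
ee_rot: [0.652, 0.758, 0.0, 0.0]
force: [-3.2, 5.7, 16.3]
grip_width: 22.2
finger_force: 52.1
```

The head is seated: TCP z is 47.3 and the force rose to 16 N. I release and retreat.

Request:
apply_moves([
  [[0,0,0,0,0,0,30],[0,0,0,0,0,0,40],[0,0,0,0,0,0,40],[0,0,0,0,0,0,40],[0,0,-0.03,0,0,0,40],[0,0,-0.1,0,0,0,40],[0,0,-0.3,0,0,0,40],[0,0,-0.6,0,0,0,40],[0,0,-0.95,0,0,0,40],[0,0,-0.95,0,0,0,40]],
])

```text
time_s: 24.93
tcp_pos: [548.1, -22.9, 148.3]
ee_rot: [0.652, 0.758, 0.004, 0.005]
force: [0.9, 0.6, 1.2]
grip_width: 40.1
finger_force: 0.0
```

Request:
apply_moves([
  [[-0.4,0,0,0,0,0,40],[-0.7,0,0,0,0,0,40],[-0.7,0,0,0,0,0,40],[-0.7,0,0,0,0,0,40],[-0.7,0,0,0,0,0,40]],
])

```text
time_s: 25.35
tcp_pos: [553.2, -91.5, 140.3]
ee_rot: [0.652, 0.758, 0.0, -0.0]
force: [0.1, 0.1, 0.1]
grip_width: 40.0
finger_force: 0.0
```

```bash
python3 - <<'E'
from det import *
np.set_printoptions(precision=2,suppress=True)
s=arm.read_state();f=cams.grab_frame('wrist');c=cams.camera_info('wrist');np.savez('w10.npz',f=f,**c);print(s['time_s'],s['tcp_pos'],s['ee_rot'],s['force'])
for X in [[591.5,-14.6,33]]:
    e=proj('',X,c);print(e,[unp('',[dark_center(f,e,15,t)[0]],33,c)[0] for t in(90,130)])
e=proj('',[542.3,-22.1,59],c);u,v=e.astype(int);print('head exp',e)
g=cv2.cvtColor(f,cv2.COLOR_RGB2GRAY);print(g[v-36:v+37:4,u-40:u+41:4])
# boss of end stop, slab(50,100)
print('boss',proj('',[548.5+.989*50-.148*100,-70.07+.148*50+.989*100,45],c))
E
```

```text
25.35 [553.17 -91.46 140.34] [ 0.65  0.76  0.   -0.  ] [0.07 0.13 0.13]
[389.35 112.73] [array([591.14, -14.17,  33.  ]), array([591.14, -14.13,  33.  ])]
head exp [320.07 113.52]
[[ 90  93  95  96  95  95  97  94 121 239 241 240 241 241 240 243 240 240
  236 229 224]
 [ 90  91  96  95  95  95  95 124 237 245 243 242 243 243 241 245 241 232
  230 226 227]
 [ 92  91  96  96  96  94 117 240 241 244 243 242 242 242 235 235 230 229
  230 226 226]
 [ 91  96  94  96  97 106 236 245 241 244 242 242 236 232 229 233 229 230
  228 227 227]
 [ 90  92  94  94 100 227 245 244 242 244 241 239 229 230 228 234 229 228
  229 225 227]
 [ 90  92  93 100 225 242 245 244 240 238 237 238 237 230 228 232 228 229
  228 226 226]
 [ 92  93  95 223 240 242 245 238 237 238 239 239 239 238 231 233 229 228
  227 224 225]
 [ 93  95 202 243 241 241 241 236 237 236 236 236 237 238 238 232 228 227
  228 224 224]
 [ 92 140 240 243 241 242 241 240 238 236 236 237 237 236 236 233 228 227
  227 223 225]
 [ 91 129 241 243 240 236 239 239 240 239 240 239 237 236 236 233 226 227
  227 223 227]
 [ 90 116 241 243 240 204 233 237 239 240 240 239 240 240 239 233 226 227
  231 232 237]
 [ 88 115 240 243 219 167 226 239 237 236 235 238 239 241 239 231 229 238
  240 237 236]
 [ 89 103 240 243 181 165 178 236 236 237 238 238 237 236 238 242 239 239
  239 236 237]
 [ 87  94 239 242 164 165 168 186 235 238 238 237 236 238 239 242 239 238
  239 236 237]
 [ 90  92 239 234 161 163 168 168 166 190 210 197 181 238 239 243 238 238
  239 236 237]
 [ 89  85 238 218 161 164 166 167 164 165 159 164 215 238 239 243 238 238
  238 234 236]
 [ 90  78 239 187 160 162 168 169 163 163 158 205 237 237 239 242 239 237
  238 235 237]
 [ 91  77 239 231 159 162 166 166 163 166 194 237 238 237 239 243 238 237
  237 235 237]
 [ 89  69 239 241 188 165 167 166 163 176 229 237 237 237 238 241 238 237
  238 235 236]]
boss [396.95  29.4 ]
```

The head top sits where a fully seated pin should be, and the plate hasn't moved. Handing in.

```bash
python3 -c "
from rig import arm
print(arm.close_job())"
```

```text
the job is handed in; nothing more can be done
None
```

I butted the plate against all three stops, seated the long pin fully home in the bore and released it, and touched none of the parts to be left alone. The job is handed in at about 25 s, with no verdict returned.

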